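# Offer up the clamp arm of a pot hold-down stand

### The job

The clamp arm is to go back on the pot hold-down stand: lift the folded metal thread guard off the two studs and hang it astride the free part of the bench rail's bar, then let go of it. Then pick up the cast clamp arm by its balance point and offer it up to the stand for the fitter to guide down: hold it level, foot end over the paint pot, its two holes lined up over the two studs and about two centimetres above their tips. Finish while still holding it there, still and clear of stand and pot, with the guard left hanging and the pot and the other things on the bench left where they stand.

Things in the scene. Friction and masses are not known exactly. Their poses are not given: they have to be found in the camera images.
- stand: Pot hold-down stand, fixed: grey base plate 290 x 130 x 12 mm, near one end a grey column with a bright flat pad 82 x 58 mm (top 127 mm above the worktop) bearing two upright studs at x = -17 and +17 mm. Origin on the worktop below the midpoint between the studs; +x runs along the plate to the paint pot, which stands on the plate with its centre at x = 180 mm; z up.
- stud_outer (a point): Centre of the tip of the stud farther from the paint pot; studs are 10 mm across, 30 mm tall, tips 157 mm above the worktop.
- stud_inner (a point): Centre of the tip of the stud nearer to the paint pot, 34 mm from the other one.
- guard: Thread guard, about 0.1 kg: folded sheet channel, an upside-down U 70 mm long (x), 40 mm wide outside (y), 42 mm tall; sheet 3 mm, inside 34 mm wide, 39 mm high, ends open. It stands on its leg edges on the stand's pad over both studs, about lengthwise with the stand. Origin midway between the lower leg edges, z up. Grip across the 40 mm width. Hung, its origin is 39 mm below the top of the bar.
- rail: Bench rail, fixed: round horizontal steel bar 14 mm across on two slim posts 190 mm apart. Origin on the worktop below the bar's middle; the bar runs along y, its axis 165 mm up; z up. A roll of masking tape 94 mm across hangs on the bar near the -y post, at y = -80 to -56 mm; the rest is free.
- rail_free (a point): Point on top of the bar in the middle of its free stretch (y = +18 mm in the rail's frame), 172 mm above the worktop; free for 60 mm to either side.
- clamp_arm: Cast clamp arm on the worktop, 0.35 to 0.6 kg, 227 mm long: heavy end block 60 x 44 x 34 mm with two upright 13 mm holes; a straight rib 18 mm wide, upright sides, 13 to 37 mm above the underside; at the far end a round foot 34 mm across, 37 mm tall. Rests on block and foot. Origin on the block's underside midway between the holes; +x along the rib to the foot (centre x = 180 mm); z up.
- balance (a point): Balance point of the clamp arm (centre of mass seen from above), on the rib 68 mm from the origin towards the foot, 38 mm clear of the block; this point is at mid height of the rib, 25 mm above the part's underside. Grip the rib here across its 18 mm width.
- hole_outer (a point): Mouth, on the underside, of the clamp arm's hole farther from the foot (x = -17 mm); it belongs over stud_outer.
- hole_inner (a point): Mouth, on the underside, of the clamp arm's hole nearer to the foot (x = +17 mm); it belongs over stud_inner.
- paint_pot: Closed cream-coloured paint pot, 107 mm across, 114 mm tall, 0.6 kg, standing loose in a low ring on the stand's base plate, its lid 126 mm above the worktop; leave it standing. Origin at the centre of its underside, z up.
- spanner: flat open spanner, 204 mm long (its y axis), 30 mm wide, 8 mm thick, lying on the worktop; bystander; origin at the centre of its underside
- timer: white lab timer, 70 x 64 x 20 mm, lying flat; bystander; origin at the centre of its underside
- yellow_cup: open dosing cup, 95 mm across, 102 mm tall, in front of the bench balance; bystander; origin at the centre of its underside
- jar_ochre: closed sample jar with a screw lid, 52 mm across, 62 mm tall; bystander, leave it standing; origin at the centre of its underside, z up
- jar_red: closed sample jar with a screw lid, 52 mm across, 62 mm tall; bystander, leave it standing; origin at the centre of its underside, z up
- jar_black: closed sample jar with a screw lid, 52 mm across, 62 mm tall; bystander, leave it standing; origin at the centre of its underside, z up
Mind the look-alikes: they are no part of the job. What is shaped like the guard but purple is not meant.

How it is judged:
By the outcome, as a careful person would: the job done as asked, in the order asked, and still so for the second after the job is handed in, while the arm keeps its last pose, push and grip.
It also fails if it takes over 58 s, if anything falls off the work surface, if the arm or the gripper's body presses on something with over 40 N, if the wrist force passes 120 N, or if a joint passes its speed limit or range.

### The arm

A 7-joint arm with a two-finger parallel gripper is mounted at the origin on a cart in front of the work surface, level with it; the furniture and walls round the work are solid. World frame = base frame: x ahead of the robot, y to its left, z up, the work surface at z = 0. Lengths are in m, angles in rad, forces in N, time in s.
With the tool pointing down it reaches from about 0.425 to 0.875 m from the base axis. Payload 9.9 kg.
Tool frame: the origin (TCP) lies on the centre line of the jaws, within the pads' length; the fingertips stand ahead of it and the grasp point (between the pads) lies 2 mm behind it (arm.tips_ahead is the z of the fingertips in the tool frame, in m); z points along the fingers, y is the line along which they close (so a half turn about z gives the same grasp; the last joint's range is limited). The gripper opens to 85 mm and grips with 20 to 120 N. Pads are 22 mm wide; open, the fingers measure 114 mm over their backs; the gripper's body (76 mm by 85 mm) begins 54 mm behind the grasp point. The pads swing forward as they close: fully open they stand 13 mm farther back than shut.
Start: joints at [-1.199, 0.576, 0.025, 1.437, -0.015, 1.129, -0.057], TCP at [0.297, 0.606, 0.248] pointing down, gripper open.
Joint ranges: [-2.76, 2.76], [-0.34, 2.15], [-1.52, 1.57], [0.19, 2.46], [-1.09, 4.23], [0.17, 1.99], [-2.82, 2.82]. Speed limits (rad/s): [2.22, 2.22, 3.01, 3.01, 3.14, 3.14, 3.14].

### API

Orientations are given as a rotation vector (axis times angle).
In Python, from plant import arm gives the robot as it stands.
- The arm moves only by the tool send_rows, never from a script. Its argument "steps" is text: rows parted by semicolons, each of 4 numbers parted by spaces: the shift along the tool's x, y, z in mm, then the turn about the tool's z in degrees. In form: x y z turn; .... A call has 1 to 10 rows; each row is the pose to reach, as a shift and turn from the pose commanded when the call began, along the tool's axes at that moment; what a row does not reach only later rows make up. A row lasts 1/10 s, in which the tool goes at most 50 mm and 8.59 degrees, less where a joint would pass 70% of its speed; a pose out of reach is approached as far as the arm can. A call with a gripper value outside its range is refused whole. "gripper" is the opening, from 0 (shut) to 1 (fully open), set as the call begins (left out, the last holds). The fingers move at their own pace and stop on an object; "grip_force" is the grip in N (left out, the last holds). Time passes only in rows, so rows that repeat a pose let the fingers close. It gives the time, the measured TCP pose, the force, the opening and the grip force at its end, in the units of the state.
- arm.get_obs(): the state, without advancing time (a new reading comes with each control period).
- arm.read_camera(name): name is "scene" or "top" or "wrist"; returns a dict with "pixels" (400x640x3 uint8, blue, green, red), "camera_matrix" (3x3 intrinsics, pixels), "k1" (the pictures are not rectified: a ray, as slopes to the right and down, at radius r is drawn at 1 + k1 r^2 times it, then the intrinsics apply), "view" (4x4, takes a point from world to camera coordinates); the wrist camera has in their place "tool_from_camera" (4x4, takes a point from camera to tool coordinates, whose origin is the TCP and whose axes are the flange's). Camera axes: x right, y down, z forward; pixel columns grow to the right and rows downward; lengths in m; the calibration is good to about 2 mm. A picture is of the moment at which its call begins: read the wrist's pose just before it. There is no depth.
- arm.sign_off(): hands the job in; it is judged then, once.
The state is a dict: "t": time; "q": joint angles; "joint_velocities": joint speeds; "joint_torque": joint torques, N m; "ee_pos": TCP position; "tool_rot": TCP orientation; "contact_force": force on the tool from outside, world axes, zero at the start; "torque": the same for the moment, N m; "finger_gap": opening from 0.0 (shut) to 1.0 (fully open); "grasp_force": force on a finger pad.
Only numpy, scipy, OpenCV 4.12 (cv2) and the standard library are available. Lean on these libraries where they do the work, as an engineer would, in place of code of your own. Each camera call takes 0.05 s, during which the arm holds its last target. There are 200 camera calls.

## Working session

There is one attempt and no reset: what is moved stays moved. The work goes in short steps, Python scripts to look and compute and a tool call to move; the robot and the scene stay as the last step left them, time stands still between calls to the robot, and variables do not carry over. Pictures are saved under pics/ and viewed, at most 10 in all, crops included, and the job is handed in when it is done.

Besides the shell and the picture viewer there is one more tool, called after "Request:" as name(argument=value, ...), one argument or row to a line, values as JSON. send_rows: Moves the arm, as the interface text tells. Its arguments: {"type":"object","properties":{"steps":{"type":"string"},"gripper":{"type":"number"},"grip_force":{"type":"number"}},"required":["steps"]}

```bash
mkdir -p pics; ls
cat > h.py <<'E'
import numpy as np, cv2
from plant import arm
from scipy.spatial.transform import Rotation as R
def cam(n):
    o=arm.get_obs(); c=arm.read_camera(n)
    if n=="wrist":
        T=np.eye(4);T[:3,:3]=R.from_rotvec(o["tool_rot"]).as_matrix();T[:3,3]=o["ee_pos"]
        c["W"]=T@np.array(c["tool_from_camera"])
    else: c["W"]=np.linalg.inv(np.array(c["view"]))
    return c
def ray(c,u,v):
    K=np.array(c["camera_matrix"]);d=np.array([(u-K[0,2])/K[0,0],(v-K[1,2])/K[1,1]]);s=d.copy()
    for _ in range(20): s=d/(1+c["k1"]*(s@s))
    return c["W"][:3,3],c["W"][:3,:3]@np.r_[s,1]
def onz(c,u,v,z):
    o,d=ray(c,u,v);return o+d*(z-o[2])/d[2]
def proj(c,p):
    K=np.array(c["camera_matrix"]);q=np.linalg.inv(c["W"])@np.r_[p,1];s=q[:2]/q[2];s=s*(1+c["k1"]*(s@s))
    return K[0,0]*s[0]+K[0,2],K[1,1]*s[1]+K[1,2]
E
python3 - <<'E'
from h import *
import pickle
for n in("scene","top"):
    c=cam(n);cv2.imwrite(f"pics/{n}0.png",c["pixels"]);pickle.dump(c,open(n+".pkl","wb"));print(n,c["W"][:3,3],c["camera_matrix"],c["k1"])
o=arm.get_obs();print(o,arm.tips_ahead)
E
```

```text
pics
scene [-0.30854675  0.80457343  1.00749995] [[441.04453418   0.         323.61316102]
 [  0.         441.04453418 199.98215074]
 [  0.           0.           1.        ]] -0.003152990820902923
top [0.36173049 0.10554551 1.6824193 ] [[369.88884365   0.         323.15200368]
 [  0.         369.88884365 196.59497285]
 [  0.           0.           1.        ]] -0.058768206949227304
{'t': 0.1, 'q': array([-1.1987956 ,  0.57646511,  0.02484473,  1.43783646, -0.01500366,
        1.12902326, -0.05649048]), 'joint_velocities': array([-0.00072839, -0.00238859, -0.00046376, -0.00098583,  0.00045696,
       -0.00178189, -0.00136005]), 'joint_torque': array([ 5.59843727e-03, -7.67288947e+01,  2.25763388e+00, -2.86598593e+01,
        1.58862839e-02,  8.60708038e-03, -1.39548592e-05]), 'ee_pos': array([0.29693916, 0.60573766, 0.24751295]), 'tool_rot': array([-7.09660862e-01, -3.06010559e+00,  2.39185519e-03]), 'contact_force': array([-0.34676442,  0.58859309,  0.09356002]), 'torque': array([-0.03745565, -0.00212184,  0.01892812]), 'grasp_force': 0.0, 'finger_gap': 0.9998409201821153} 0.017
```

View pics/top0.png

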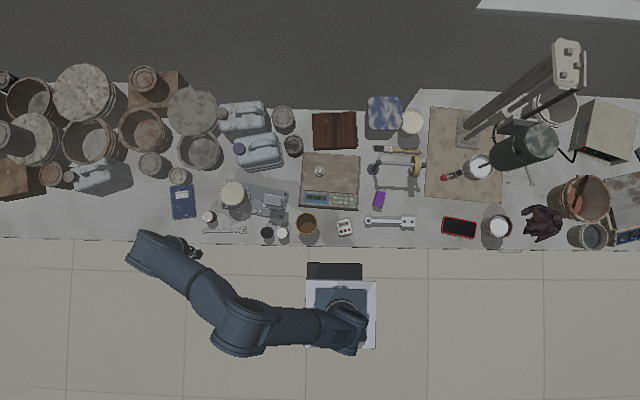

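View pics/scene0.png

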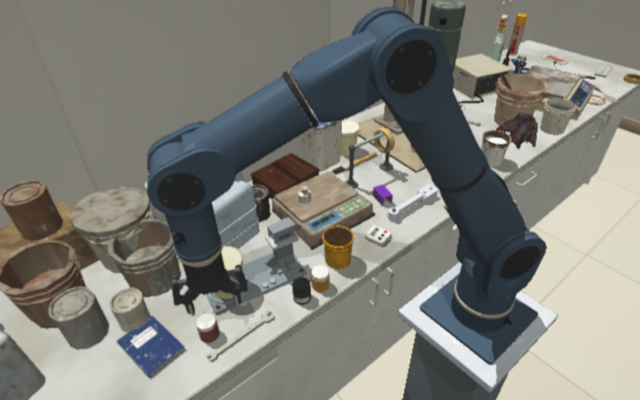

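The top view shows the grey guard on the stand near (272,199), the pot at (233,192), the rail with tape near (398,165), and the clamp arm near (390,221). The purple channel at (379,199) is the decoy, so I'll ignore it. I'll enlarge the work area to confirm.

Run:
```python
from h import *
import pickle
c=pickle.load(open("top.pkl","rb"));p=c["pixels"]
a=cv2.resize(p[170:240,200:310],None,fx=7,fy=7,interpolation=cv2.INTER_CUBIC)[:, :770]
b=cv2.resize(p[140:240,360:430],None,fx=6,fy=6,interpolation=cv2.INTER_CUBIC)
a=cv2.resize(p[175:225,215:300],None,fx=5,fy=5,interpolation=cv2.INTER_CUBIC)
b=cv2.resize(p[140:240,360:430],None,fx=5,fy=5,interpolation=cv2.INTER_CUBIC)
im=np.zeros((500,425+350,3),np.uint8);im[:250,:425]=a;im[:,425:]=b
cv2.imwrite("pics/zoom.png",im)
for n,u,v,z in(("guard",272,199,.169),("pot",233,192,.126),("block",408,221,.034),("foot",369,219,.037),("tape",414,165,.165)):print(n,onz(c,u,v,z))
```

```text
guard [0.49445726 0.29980731 0.169     ]
pot [0.52390735 0.4717837  0.126     ]
block [ 0.42228579 -0.29369077  0.034     ]
foot [ 0.42716628 -0.11787085  0.037     ]
tape [ 0.6521228  -0.28715444  0.165     ]
```

View pics/zoom.png

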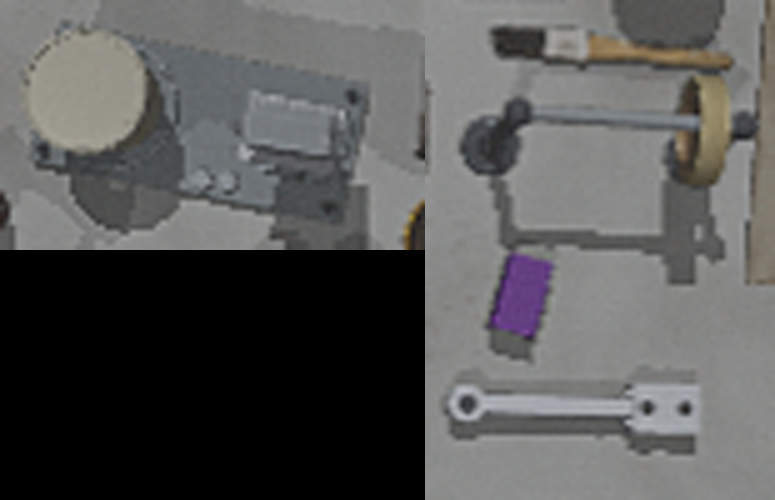

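The crop confirms it: the grey folded channel at top-image px (273,199) is the guard. It stands on the pad beside the pot, while the purple one lies on the worktop. Clamp arm: block at (408,221.6), foot at (368.4,221). Bar: from (378.4,162) to the tape.

```bash
cat >> h.py <<'E'
def mv(p,yaw):  # yaw: world deg of tool y (mod 180); print shift in current tool frame
    o=arm.get_obs();M=R.from_rotvec(o["tool_rot"]).as_matrix()
    s=M.T@(np.array(p)-o["ee_pos"])*1000
    y=np.degrees(np.arctan2(M[1,1],M[0,1]));t=-((yaw-y+90)%180-90)
    print("pos",o["ee_pos"].round(4),"tooly",y.round(2),"z",M[:,2].round(4),"MOVE",s.round(1),"turn",round(t,2),"q",o["q"].round(2),"t",round(o["t"],2))
E
python3 - <<'E'
from h import *
import pickle
c=pickle.load(open("top.pkl","rb"))
g=onz(c,273,199.4,.169);p=onz(c,232.6,193.4,.126)
d=p-g;print(g,p,np.hypot(*d[:2]),np.degrees(np.arctan2(d[1],d[0])))
b=onz(c,408,221.6,.034);f=onz(c,368.4,220.8,.037);d=f-b;print(b,f,np.hypot(*d[:2]),np.degrees(np.arctan2(d[1],d[0])))
r=onz(c,378.4,162,.165);s=onz(c,415,164.6,.165);d=r-s;print(r,s,np.degrees(np.arctan2(d[1],d[0])))
mv([g[0],g[1],.28],-10)
E
```

```text
[0.49291016 0.29564017 0.169     ] [0.5179087  0.47320185 0.126     ] 0.17931279015516022 81.98611712836518
[ 0.41960245 -0.29369826  0.034     ] [ 0.41909469 -0.11528815  0.037     ] 0.17841083742647618 90.16306519320845
[ 0.66068346 -0.13725061  0.165     ] [ 0.65394133 -0.29139005  0.165     ] 87.49545336005615
pos [0.2969 0.6057 0.2475] tooly 63.89 z [-6.0e-04 -1.4e-03 -1.0e+00] MOVE [-312.5 -192.2  -32.2] turn 73.89 q [-1.2   0.58  0.02  1.44 -0.02  1.13 -0.06] t 0.1
```

Request:
send_rows(
  steps="-30 -19 -32 7; -60 -38 -32 14; -95 -58 -32 21; -130 -80 -32 28; -165 -102 -32 36; -200 -123 -32 44; -235 -144 -32 52; -270 -165 -32 60; -300 -184 -32 67; -312 -192 -32 72",
  gripper=1,
)

```text
t: 1.1
ee_pos: [0.4946, 0.2922, 0.2804]
tool_rot: [2.382, 2.046, -0.001]
contact_force: [-0.6, -0.2, 0.0]
finger_gap: 0.996
grasp_force: 0.0
```

Request:
send_rows(
  steps="0 0 0 0; 0 0 0 0; 0 0 0 0",
)

```text
t: 1.4
ee_pos: [0.4919, 0.2979, 0.28]
tool_rot: [-2.368, -2.063, 0.001]
contact_force: [-0.7, -0.1, 0.1]
finger_gap: 0.998
grasp_force: 0.0
```

Run:
```python
from h import *
import pickle
mv([.4929,.2956,.28],-8)
c=cam("wrist");pickle.dump(c,open("w1.pkl","wb"));cv2.imwrite("pics/w1.png",c["pixels"])
t=cam("top");pickle.dump(t,open("t1.pkl","wb"))
print(c["W"].round(3),c["camera_matrix"])
```

```text
pos [0.4919 0.2979 0.28  ] tooly -7.88 z [-8.e-04  4.e-04 -1.e+00] MOVE [-2.1  1.4  0. ] turn 0.12 q [-0.89  0.42  0.39  1.67 -0.18  1.08 -0.58] t 1.4
[[ 0.991 -0.13  -0.043  0.503]
 [-0.137 -0.941 -0.308  0.377]
 [-0.     0.311 -0.95   0.405]
 [ 0.     0.     0.     1.   ]] [[295.07905085   0.         314.09391962]
 [  0.         295.07905085 197.97201172]
 [  0.           0.           1.        ]]
```

View pics/w1.png

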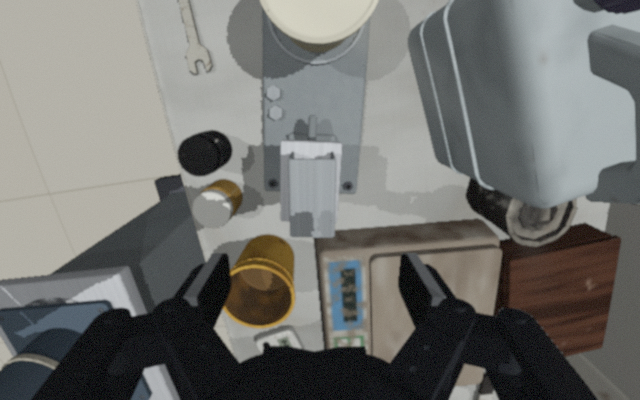

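Run:
```python
from h import *
import pickle
c=pickle.load(open("w1.pkl","rb"));p=c["pixels"]
cv2.imwrite("pics/w1z.png",cv2.resize(p[130:250,260:360],None,fx=5,fy=5,interpolation=cv2.INTER_CUBIC))
```

```text
(no output)
```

View pics/w1z.png

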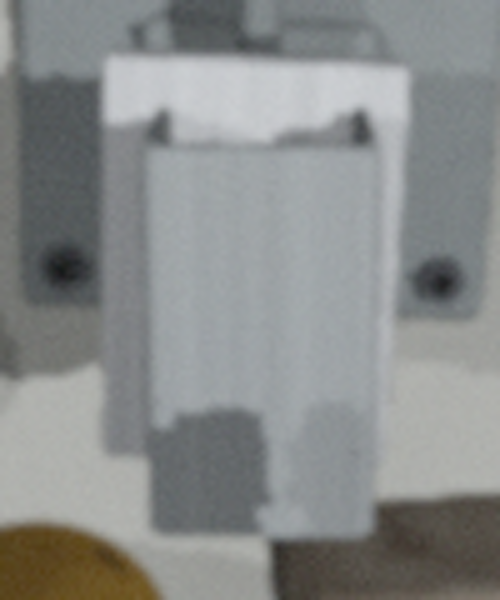

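The guard top's corners in the crop are (147,147), (376,147), (377,535) and (151,533). The pad's are (104,57), (410,68) and (104,452).

Run:
```python
from h import *
import pickle
c=pickle.load(open("w1.pkl","rb"))
Z=lambda x,y,z:onz(c,260+(x+.5)/5-.5,130+(y+.5)/5-.5,z)
G=np.array([Z(*a,.169) for a in((147,147),(376,147),(377,535),(151,533))]);P=np.array([Z(*a,.127) for a in((104,57),(410,68),(104,452))])
ang=lambda d:np.degrees(np.arctan2(d[1],d[0])).round(2)
print(G.mean(0),[np.linalg.norm(G[i]-G[(i+1)%4]).round(4) for i in range(4)],ang(G[0]+G[1]-G[2]-G[3]))
pc=(P[1]+P[2])/2;print("pad",pc,np.linalg.norm(P[0]-P[1]),np.linalg.norm(P[0]-P[2]),ang(P[1]-P[0]),ang(P[0]-P[2]))
# base plate bolt px and pot lid via top view
g=G.mean(0);mv([g[0],g[1],.153],ang(G[0]+G[1]-G[2]-G[3])-90)
```

```text
[0.49059946 0.29925707 0.169     ] [np.float64(0.0371), np.float64(0.069), np.float64(0.0398), np.float64(0.0686)] 82.36
pad [0.48835307 0.30230478 0.127     ] 0.05737373282359568 0.0797712767442303 -9.94 80.12
pos [0.492  0.2977 0.2801] tooly -7.93 z [-5.e-04  3.e-04 -1.e+00] MOVE [  1.4  -1.6 127.1] turn -0.29 q [-0.89  0.42  0.39  1.67 -0.18  1.08 -0.58] t 1.5
```

Request:
send_rows(
  steps="1 -1.5 30 0; 1 -1.5 60 0; 1 -1.5 90 0; 1 -1.5 110 0; 1 -1.5 127 0; 1 -1.5 127 0; 1 -1.5 127 0",
)

```text
t: 2.2
ee_pos: [0.4913, 0.2981, 0.1536]
tool_rot: [-2.372, -2.06, 0.0]
contact_force: [0.1, -0.5, 0.1]
finger_gap: 1.003
grasp_force: 0.0
```

Request:
send_rows(
  steps="0 0 0 0; 0 0 0 0; 0 0 0 0; 0 0 0 0; 0 0 0 0; 0 0 0 0; 0 0 0 0; 0 0 0 0",
  gripper=0.2,
  grip_force=30,
)

```text
t: 3.0
ee_pos: [0.4916, 0.2978, 0.1541]
tool_rot: [-2.373, -2.059, -0.002]
contact_force: [-2.4, -0.2, 7.1]
finger_gap: 0.465
grasp_force: 30.4
```

Request:
send_rows(
  steps="0 0 -10 0; 0 0 -25 0; 0 0 -50 0; 0 0 -80 0; 0 0 -110 0; 0 0 -126 0; 0 0 -126 0; 0 0 -126 0",
)

```text
t: 3.8
ee_pos: [0.4912, 0.2975, 0.2792]
tool_rot: [-2.373, -2.059, -0.0]
contact_force: [0.1, -1.0, -1.2]
finger_gap: 0.466
grasp_force: 30.6
```

Run:
```python
from h import *
import pickle
o=arm.get_obs();print(o["finger_gap"],o["grasp_force"],o["contact_force"])
c=cam("wrist");pickle.dump(c,open("w2.pkl","wb"))
cv2.imwrite("pics/w2.png",np.vstack([c["pixels"]]))
t=pickle.load(open("top.pkl","rb"))
r=onz(t,378.4,162,.172);s=onz(t,415,164.6,.172);d=r-s;d/=np.linalg.norm(d)
# tape occupies -80..-56 about mid -68 ; free middle y=+18
fp=s+d*.086;print("free",fp)
mv([fp[0],fp[1],.28],87.5-90)
```

```text
0.4657530943239476 30.594481229782104 [ 0.08558309 -0.98229282 -1.1717166 ]
free [ 0.65635142 -0.2036411   0.172     ]
pos [0.4909 0.2974 0.2786] tooly -8.11 z [-1.1e-03 -7.0e-04 -1.0e+00] MOVE [-472.7  234.5   -1.3] turn -5.61 q [-0.89  0.42  0.4   1.68 -0.18  1.08 -0.58] t 3.85
```

View pics/w2.png

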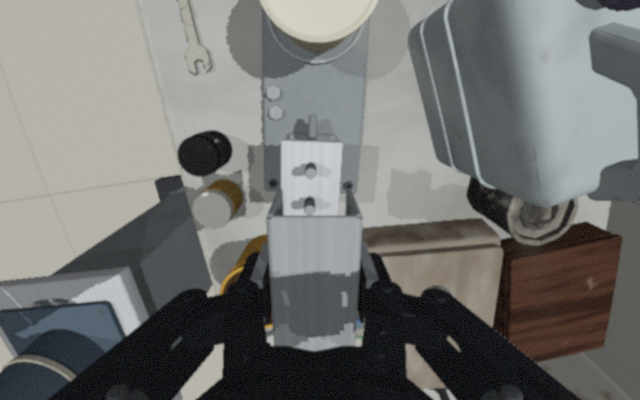

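The guard is in the grip, and the studs show bare on the pad at (311,167) and (310,203). I'll carry the guard over the rail.

Request:
send_rows(
  steps="-25 12 0 0; -60 30 0 0; -100 50 0 0; -140 70 0 -1; -180 90 0 -2; -220 109 0 -3; -260 129 0 -4; -300 149 0 -5; -335 166 0 -5.6; -360 179 0 -5.6",
)

```text
t: 4.85
ee_pos: [0.6174, -0.0874, 0.2778]
tool_rot: [-2.272, -2.169, 0.004]
contact_force: [0.2, 0.5, -0.4]
finger_gap: 0.465
grasp_force: 30.6
```

Run:
```python
from h import *
mv([.6563,-.2036,.28],-2.5)
```

```text
pos [ 0.6174 -0.0874  0.2778] tooly -2.65 z [-0.0025 -0.001  -1.    ] MOVE [-114.2   44.3   -2.2] turn -0.15 q [-0.19  0.5   0.41  1.55 -0.21  1.14  0.22] t 4.85
```

Request:
send_rows(
  steps="-30 12 0 0; -65 26 0 0; -95 38 0 0; -104 43 0 0; -104 43 0 0; -104 43 0 0; -104 43 0 0",
)

```text
t: 5.55
ee_pos: [0.6561, -0.1878, 0.279]
tool_rot: [-2.266, -2.174, -0.001]
contact_force: [-0.5, -0.0, 0.3]
finger_gap: 0.461
grasp_force: 30.6
```

Run:
```python
from h import *
import pickle
mv([.6563,-.2036,.28],-2.5)
c=cam("wrist");pickle.dump(c,open("w3.pkl","wb"));cv2.imwrite("pics/w3.png",c["pixels"])
print(c["W"][:3,3])
c=cam("scene");pickle.dump(c,open("s3.pkl","wb"))
```

```text
pos [ 0.6561 -0.1878  0.279 ] tooly -2.39 z [-6.0e-04  1.3e-03 -1.0e+00] MOVE [-15.8   0.8  -1.1] turn 0.11 q [-0.01  0.6   0.4   1.38 -0.24  1.22  0.37] t 5.55
[ 0.65968475 -0.10824798  0.40440772]
```

View pics/w3.png

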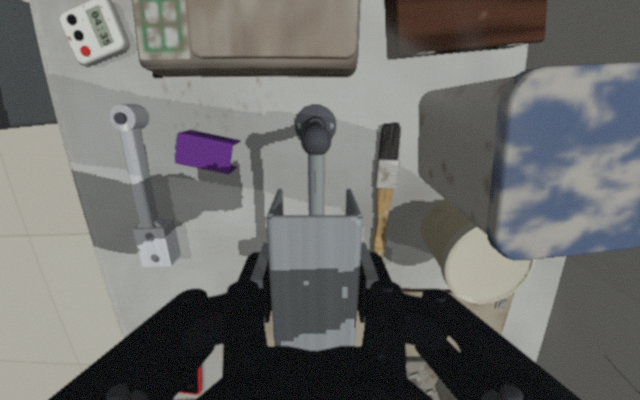

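The wrist view shows the bar from the post knob at (316,137) down to the guard's front edge at row 214, with the guard centred at about u=315. Next I'll measure the bar line.

Run:
```python
from h import *
import pickle
c=pickle.load(open("w3.pkl","rb"));g=cv2.cvtColor(c["pixels"],6).astype(float)
pts=[]
for v in range(162,206,4):
    s=g[v-1:v+2,295:338].mean(0);d=np.gradient(cv2.GaussianBlur(s[None],(0,0),1)[0])
    # print(v,d.round(0))
    l=296+np.argmin(d[1:20]) ; r=295+20+np.argmax(d[20:]) 
    l2=296+np.argmax(abs(d[1:20]));r2=315+np.argmax(abs(d[20:]))
    pts.append((v,l2,r2))
print(pts)
for v,l,r in pts: print(v,onz(c,(l+r)/2,v,.165).round(4))
print("post",onz(c,316,137,.165), "guard front L/R",onz(c,272,214,.294),onz(c,360,214,.294))
print("guardtop",onz(c,268,345,.294),onz(c,357,347,.294))
```

```text
[(162, np.int64(307), np.int64(325)), (166, np.int64(307), np.int64(325)), (170, np.int64(307), np.int64(316)), (174, np.int64(307), np.int64(316)), (178, np.int64(307), np.int64(316)), (182, np.int64(307), np.int64(316)), (186, np.int64(308), np.int64(316)), (190, np.int64(307), np.int64(316)), (194, np.int64(308), np.int64(324)), (198, np.int64(308), np.int64(325)), (202, np.int64(308), np.int64(325))]
162 [ 0.6593 -0.1553  0.165 ]
166 [ 0.6591 -0.1586  0.165 ]
170 [ 0.6553 -0.1618  0.165 ]
174 [ 0.6551 -0.1652  0.165 ]
178 [ 0.655  -0.1687  0.165 ]
182 [ 0.6548 -0.1721  0.165 ]
186 [ 0.6551 -0.1756  0.165 ]
190 [ 0.6545 -0.1791  0.165 ]
194 [ 0.6582 -0.1828  0.165 ]
198 [ 0.6585 -0.1864  0.165 ]
202 [ 0.6583 -0.19    0.165 ]
post [ 0.66007542 -0.13499996  0.165     ] guard front L/R [ 0.64101582 -0.15028603  0.294     ] [ 0.67629259 -0.15176152  0.294     ]
guardtop [ 0.63303953 -0.21725841  0.294     ] [ 0.67560258 -0.22026335  0.294     ]
```

Request:
send_rows(
  steps="-9 1 0 0; -18 1.5 10 0; -18 1.5 30 0; -18 1.5 50 0; -18 1.5 70 0; -18 1.5 85 0; -18 1.5 98 0; -18 1.5 108 0; -18 1.5 112 0; -18 1.5 112 0",
)

```text
t: 6.65
ee_pos: [0.6568, -0.2081, 0.1669]
tool_rot: [-2.27, -2.172, 0.001]
contact_force: [0.6, -0.6, -0.8]
finger_gap: 0.463
grasp_force: 30.6
```

Request:
send_rows(
  steps="0 0 2 0; 0 0 4 0; 0 0 5 0; 0 0 5 0",
)

```text
t: 7.05
ee_pos: [0.6569, -0.2079, 0.1624]
tool_rot: [2.269, 2.172, 0.0]
contact_force: [0.3, -0.4, -0.8]
finger_gap: 0.466
grasp_force: 30.6
```

Not touching yet; go gently lower.

Request:
send_rows(
  steps="0 0 1 0; 0 0 1.5 0; 0 0 2 0; 0 0 2 0",
)

```text
t: 7.45
ee_pos: [0.6569, -0.2079, 0.1603]
tool_rot: [-2.27, -2.172, 0.0]
contact_force: [-0.1, -0.0, -0.5]
finger_gap: 0.464
grasp_force: 30.6
```

Request:
send_rows(
  steps="0 0 0.5 0; 0 0 1 0; 0 0 1 0",
)

```text
t: 7.75
ee_pos: [0.6569, -0.2079, 0.1601]
tool_rot: [2.269, 2.172, 0.001]
contact_force: [-2.1, 0.8, 5.9]
finger_gap: 0.468
grasp_force: 31.4
```

Request:
send_rows(
  steps="0 0 0 0; 0 0 0 0; 0 0 0 0; 0 0 0 0; 0 0 0 0; 0 0 0 0",
  gripper=0.75,
)

```text
t: 8.35
ee_pos: [0.6569, -0.208, 0.1592]
tool_rot: [2.27, 2.172, -0.0]
contact_force: [0.2, 0.6, -0.1]
finger_gap: 0.751
grasp_force: 0.0
```

Request:
send_rows(
  steps="0 0 -10 0; 0 0 -25 0; 0 0 -45 0; 0 0 -75 0; 0 0 -110 0; 0 0 -120 0; 0 0 -120 0; 0 0 -120 0",
)

```text
t: 9.15
ee_pos: [0.6566, -0.2077, 0.279]
tool_rot: [-2.269, -2.172, 0.0]
contact_force: [-1.2, -0.1, -0.7]
finger_gap: 0.75
grasp_force: 0.0
```

Run:
```python
from h import *
import pickle
c=cam("wrist");pickle.dump(c,open("w4.pkl","wb"));cv2.imwrite("pics/w4.png",c["pixels"])
t=pickle.load(open("top.pkl","rb"))
b=onz(t,408,221.6,.034);f=onz(t,368.4,220.8,.037);p=b+(f-b)*68/180
mv([p[0],p[1],.28],0)
# hole/foot tops seen in w3 (block corners etc.)
c=pickle.load(open("w3.pkl","rb"));cv2.imwrite("pics/w3z.png",cv2.resize(c["pixels"][95:275,90:190],None,fx=3,fy=3,interpolation=cv2.INTER_CUBIC))
```

```text
pos [ 0.6564 -0.2076  0.2783] tooly -2.51 z [-1.6e-03  7.0e-04 -1.0e+00] MOVE [ -29.1 -235.9   -1.4] turn -2.51 q [ 0.02  0.61  0.4   1.36 -0.24  1.22  0.4 ] t 9.2
```

View pics/w4.png

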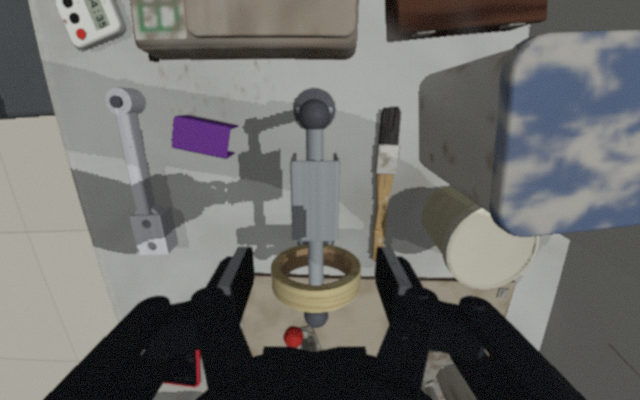

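The guard now hangs astride the bar at (316,200), clear of the tape. On to the clamp arm.

Request:
send_rows(
  steps="-4 -30 0 0; -9 -70 0 -1; -14 -115 0 -2; -20 -160 0 -2.5; -25 -200 20 -2.5; -29 -228 50 -2.5; -29 -236 60 -2.5; -29 -236 60 -2.5; -29 -236 60 -2.5; -29 -236 60 -2.5",
  gripper=1,
)

```text
t: 10.2
ee_pos: [0.4211, -0.2266, 0.2196]
tool_rot: [2.22, 2.221, 0.0]
contact_force: [0.5, 0.4, 0.2]
finger_gap: 1.001
grasp_force: 0.0
```

Run:
```python
from h import *
import pickle
mv([.4194,-.2257,.027],0)
c=cam("wrist");pickle.dump(c,open("w5.pkl","wb"));cv2.imwrite("pics/w5.png",c["pixels"])
for n,p in(("ho",(.4194,-.311,.034)),("hi",(.4194,-.277,.034)),("foot",(.4194,-.115,.037)),("bal",(.4194,-.2257,.037))):print(n,proj(c,p))
```

```text
pos [ 0.4211 -0.2266  0.2196] tooly 0.04 z [ 8.e-04 -6.e-04 -1.e+00] MOVE [  1.   -1.8 192.6] turn 0.04 q [ 0.09  0.34  0.42  1.99 -0.18  0.84  0.61] t 10.2
ho (np.float64(312.2197076541608), np.float64(248.146891439947))
hi (np.float64(312.175692711841), np.float64(221.4368542468917))
foot (np.float64(311.9394720747661), np.float64(67.58503389230049))
bal (np.float64(312.093436963821), np.float64(178.37236043879912))
```

View pics/w5.png

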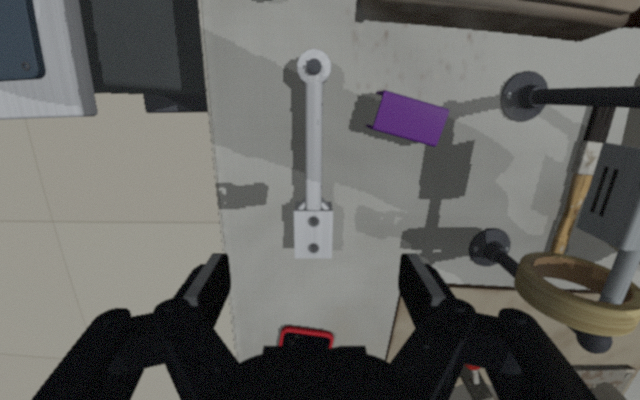

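Run:
```python
from h import *
import pickle
c=pickle.load(open("w5.pkl","rb"));g=cv2.cvtColor(c["pixels"],6)
def dark(u,v,z,r=8):
    w=g[v-r:v+r+1,u-r:u+r+1].astype(float);k=np.clip(np.median(w)*.8-w,0,None);yy,xx=np.mgrid[-r:r+1,-r:r+1]
    a,b=u+(k*xx).sum()/k.sum(),v+(k*yy).sum()/k.sum();p=onz(c,a,b,z);print(round(a,1),round(b,1),p.round(4));return p
a=dark(313,248,.034);b=dark(313,221,.034);f=dark(314,66,.037,9)
m=(a+b)/2;d=f-m;print(np.hypot(*d[:2]),np.degrees(np.arctan2(d[1],d[0])));p=m+d*68/180
mv([p[0],p[1],.026],np.degrees(np.arctan2(d[1],d[0]))-90)
```

```text
313.2 247.6 [ 0.4205 -0.3103  0.034 ]
313.3 220.9 [ 0.4206 -0.2763  0.034 ]
311.5 70.2 [ 0.419  -0.1174  0.037 ]
0.17588044611809564 90.519666235722
pos [ 0.4211 -0.2266  0.2197] tooly 0.04 z [ 9.e-04 -5.e-04 -1.e+00] MOVE [ -0.2  -1.3 193.7] turn -0.48 q [ 0.09  0.34  0.42  1.99 -0.18  0.84  0.61] t 10.25
```

Request:
send_rows(
  steps="0 -0.5 30 0; 0 -0.5 70 0; 0 -0.5 110 0; 0 -0.5 145 0; 0 -0.5 170 0; 0 -0.5 185 0; 0 -0.5 193 0; 0 -0.5 193 0; 0 -0.5 193 0",
)

```text
t: 11.15
ee_pos: [0.42, -0.2268, 0.0268]
tool_rot: [2.221, 2.221, 0.001]
contact_force: [0.1, 0.3, 0.7]
finger_gap: 1.001
grasp_force: 0.0
```

Request:
send_rows(
  steps="0 0 0 0; 0 0 0 0; 0 0 0 0; 0 0 0 0; 0 0 0 0; 0 0 0 0; 0 0 0 0; 0 0 0 0; 0 0 0 0; 0 0 0 0",
  gripper=0,
  grip_force=80,
)

```text
t: 12.15
ee_pos: [0.4196, -0.2266, 0.0268]
tool_rot: [2.222, 2.22, 0.001]
contact_force: [-0.6, 1.4, 7.9]
finger_gap: 0.199
grasp_force: 78.7
```

Request:
send_rows(
  steps="0 0 -8 0; 0 0 -20 0; 0 0 -45 0; 0 0 -80 0; 0 0 -120 0; 0 0 -165 0; 0 0 -210 0; 0 0 -225 0; 0 0 -225 0; 0 0 -225 0",
)

```text
t: 13.15
ee_pos: [0.4186, -0.2259, 0.2506]
tool_rot: [-2.22, -2.221, 0.0]
contact_force: [0.9, -0.8, -4.9]
finger_gap: 0.194
grasp_force: 79.1
```

Run:
```python
from h import *
import pickle
o=arm.get_obs();print(o["contact_force"],o["torque"],o["finger_gap"])
c=pickle.load(open("w2.pkl","rb"))
cv2.imwrite("pics/z6.png",cv2.resize(c["pixels"][135:220,270:355],None,fx=6,fy=6,interpolation=cv2.INTER_CUBIC))
w=cam("wrist");pickle.dump(w,open("w6.pkl","wb"))
a=cv2.resize(c["pixels"][150:220,280:345],None,fx=6,fy=6,interpolation=cv2.INTER_CUBIC)
b=cv2.resize(w["pixels"][0:300,220:400],None,fx=1.4,fy=1.4,interpolation=cv2.INTER_CUBIC)
im=np.zeros((420,390+b.shape[1],3),np.uint8);im[:,:390]=a;im[:b.shape[0],390:]=b;cv2.imwrite("pics/z6.png",im)
```

```text
[ 0.94173234 -0.84537556 -4.89695136] [0.01409812 0.05629694 0.03600979] 0.19415530596597821
```

View pics/z6.png

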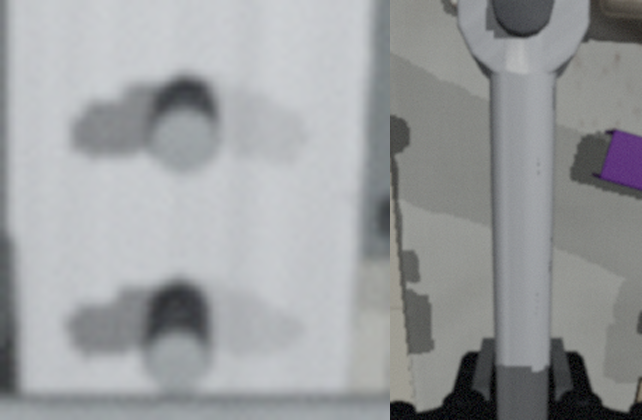

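Studs' tips in w2 are at px (310.6,172.6) and (309.1,209.1). The rib is held straight, centred at about u=315 in the wrist view, and the wrist moment is near zero, so it is balanced.

Run:
```python
from h import *
import pickle
ang=lambda d:np.degrees(np.arctan2(d[1],d[0])).round(2)
c=pickle.load(open("w2.pkl","rb"))
si=onz(c,310.6,172.6,.157);so=onz(c,309.1,209.1,.157);print("studs",si,so,np.linalg.norm(si-so),ang(si-so))
# pot centre from lid in top view
t=pickle.load(open("top.pkl","rb"));h=cv2.cvtColor(t["pixels"],cv2.COLOR_BGR2HSV)
m=cv2.inRange(h[170:215,215:250],(15,25,130),(40,120,255));n,_,st,ce=cv2.connectedComponentsWithStats(m);i=1+np.argmax(st[1:,4])
po=onz(t,215+ce[i][0],170+ce[i][1],.126);mid=(si+so)/2;print("pot",po,st[i],"yaw",ang(po-mid),np.hypot(*(po-mid)[:2]))
w=pickle.load(open("w6.pkl","rb"));g=cv2.cvtColor(w["pixels"],6).astype(float)
o=arm.get_obs();M=R.from_rotvec(o["tool_rot"]).as_matrix();z=o["ee_pos"][2]-.0268+.037
for v in range(70,240,20):
    d=np.abs(np.gradient(cv2.GaussianBlur(g[v-2:v+3,280:350].mean(0)[None],(0,0),1)[0]));l=280+np.argmax(d[:33]);r=313+np.argmax(d[33:])
    P=[M.T@(onz(w,u,v,z)-o["ee_pos"])*1000 for u in(l,r)];print(v,l,r,P[0].round(1),P[1].round(1),"mid y",((P[0]+P[1])/2)[1].round(2))
yaw=(ang(si-so));d=np.array([np.cos(np.radians(81.5)),np.sin(np.radians(81.5))])
for L in(.0667,):
    p=mid[:2]+d*L;mv([p[0],p[1],.25],-8.5)
```

```text
studs [0.49154076 0.31928324 0.157     ] [0.48537953 0.28642248 0.157     ] 0.03343336526254536 79.38
pot [0.54529133 0.43447311 0.126     ] [26 16  3  4  5] yaw 66.65 0.1433655269231354
70 290 335 [ 90.9  -8.4 -10.1] [ 90.9   8.  -10.1] mid y -0.17
90 290 335 [ 84.   -8.5 -10.1] [ 84.    8.2 -10.1] mid y -0.18
110 291 335 [ 76.8  -8.3 -10.1] [ 76.8   8.3 -10.1] mid y -0.0
130 291 335 [ 69.3  -8.5 -10.1] [ 69.3   8.5 -10.1] mid y -0.01
150 292 334 [ 61.6  -8.3 -10.1] [ 61.6   8.2 -10.2] mid y -0.02
170 292 334 [ 53.6  -8.4 -10.1] [ 53.6   8.4 -10.2] mid y -0.02
190 293 332 [ 45.2  -8.2 -10.1] [ 45.2   7.7 -10.2] mid y -0.24
210 293 332 [ 36.5  -8.4 -10.1] [ 36.5   7.9 -10.2] mid y -0.25
230 293 332 [ 27.4  -8.6 -10.1] [ 27.4   8.1 -10.2] mid y -0.27
pos [ 0.4184 -0.2259  0.25  ] tooly -0.0 z [-0.0024  0.0011 -1.    ] MOVE [5.947e+02 7.990e+01 4.000e-01] turn 8.5 q [ 0.05  0.31  0.46  1.95 -0.17  0.92  0.59] t 13.2
```

Run:
```python
from h import *
import pickle
t=pickle.load(open("top.pkl","rb"));w=pickle.load(open("w1.pkl","rb"));s=pickle.load(open("scene.pkl","rb"))
for z in(0,.1,.15,.2,.25,.3):print(z,"top",onz(t,243,168,z)[:2].round(3),onz(t,283,163,z)[:2].round(3),"w1",onz(w,410,40,z)[:2].round(3),onz(w,450,185,z)[:2].round(3))
```

```text
0 top [0.649 0.461] [0.677 0.277] w1 [0.632 0.435] [0.682 0.238]
0.1 top [0.632 0.439] [0.658 0.267] w1 [0.6   0.421] [0.637 0.272]
0.15 top [0.624 0.429] [0.649 0.262] w1 [0.585 0.414] [0.615 0.289]
0.2 top [0.615 0.418] [0.64  0.257] w1 [0.569 0.407] [0.593 0.307]
0.25 top [0.607 0.408] [0.63  0.252] w1 [0.553 0.399] [0.571 0.324]
0.3 top [0.598 0.397] [0.621 0.246] w1 [0.537 0.392] [0.549 0.341]
```

Request:
send_rows(
  steps="20 3 0 0; 50 7 0 0; 85 11 0 1; 120 16 0 2; 155 21 0 3; 190 26 0 4; 225 31 0 5; 260 36 0 6; 295 41 0 7; 325 45 0 8",
)

```text
t: 14.2
ee_pos: [0.4635, 0.1002, 0.2495]
tool_rot: [-2.37, -2.06, 0.005]
contact_force: [0.8, -0.4, -5.3]
finger_gap: 0.192
grasp_force: 78.7
```

Run:
```python
from h import *
mv([.5,.3686,.25],-9.9)
```

```text
pos [0.4635 0.1002 0.2495] tooly -8.01 z [-0.0034 -0.0011 -1.    ] MOVE [270.9  -1.3  -1. ] turn 1.89 q [-0.6   0.3   0.37  1.95 -0.13  0.92 -0.29] t 14.2
```

Request:
send_rows(
  steps="30 0 0 0; 65 0 0 1; 105 0 0 1.9; 145 0 0 1.9; 185 0 0 1.9; 220 0 0 1.9; 250 -1 0 1.9; 265 -1 0 1.9; 270 -1 0 1.9; 270 -1 0 1.9",
)

```text
t: 15.2
ee_pos: [0.5009, 0.3651, 0.2499]
tool_rot: [2.405, 2.021, -0.004]
contact_force: [0.4, -0.7, -5.9]
finger_gap: 0.198
grasp_force: 78.8
```

Request:
send_rows(
  steps="0 0 0 0; 0 0 0 0; 0 0 0 0",
)

```text
t: 15.5
ee_pos: [0.5014, 0.3648, 0.2516]
tool_rot: [2.407, 2.019, 0.0]
contact_force: [-0.5, -0.4, -5.4]
finger_gap: 0.194
grasp_force: 78.8
```

Run:
```python
from h import *
mv([.5,.3686,.205],-9.9);o=arm.get_obs();print(o["torque"],o["finger_gap"])
```

```text
pos [0.5014 0.3648 0.2516] tooly -10.0 z [ 2.e-04  0.e+00 -1.e+00] MOVE [ 3.5 -2.  46.6] turn -0.1 q [-0.91  0.51  0.32  1.6  -0.18  1.07 -0.71] t 15.5
[-0.00873698  0.01785696 -0.03933213] 0.19363463843321493
```

Request:
send_rows(
  steps="1.5 -1 8 0; 3.5 -2 18 0; 3.5 -2 28 0; 3.5 -2 38 0; 3.5 -2 44 0; 3.5 -2 46.5 0; 3.5 -2 46.5 0; 3.5 -2 46.5 0; 3.5 -2 46.5 0; 3.5 -2 46.5 0",
)

```text
t: 16.5
ee_pos: [0.4999, 0.3698, 0.2052]
tool_rot: [2.405, 2.021, 0.001]
contact_force: [0.1, -0.9, -5.4]
finger_gap: 0.195
grasp_force: 78.8
```

Run:
```python
from h import *
import pickle
mv([.5,.3686,.204],-9.9)
for n in("scene","top"):
    c=cam(n);pickle.dump(c,open(n+"7.pkl","wb"));cv2.imwrite(f"pics/{n}7.png",c["pixels"])
    g=cv2.cvtColor(c["pixels"],6)
    for q in((.4885,.3029),):
        for s in(-.017,.017):
            p=np.array([q[0]+s*np.cos(np.radians(80.1)),q[1]+s*np.sin(np.radians(80.1)),.2112]);u,v=proj(c,p);print(n,s,round(u,1),round(v,1));a,b=int(round(u)),int(round(v));print(g[b-5:b+6,a-6:a+7])
w=cam("wrist");pickle.dump(w,open("w7.pkl","wb"))
```

```text
pos [0.4999 0.3698 0.2052] tooly -9.92 z [ 6.e-04  5.e-04 -1.e+00] MOVE [-1.2  0.3  1.2] turn -0.02 q [-0.9   0.55  0.31  1.65 -0.2   0.97 -0.7 ] t 16.5
scene -0.017 283.6 212.1
[[ 84 100 125 162 181 184 190 168 121 101 115 127 132]
 [119 158 179 200 212 215 216 207 171 120 104 125 138]
 [182 205 214 216 219 218 217 217 206 169 117 111 131]
 [215 218 219 217 213 206 200 201 208 201 158 108 106]
 [219 220 219 211 188 169 159 161 185 207 193 133  90]
 [220 220 218 206 160 127 123 128 163 206 211 178 122]
 [221 219 218 208 172 145 145 155 183 212 219 211 179]
 [218 218 218 216 203 191 193 198 212 220 222 221 209]
 [219 220 219 220 218 216 218 220 222 220 215 208 195]
 [221 222 222 222 222 222 220 218 214 200 183 167 151]
 [223 223 223 222 219 216 203 193 182 155 134 123 118]]
scene 0.017 272.6 216.3
[[ 39  64 103 165 187 184 199 212 215 217 219 219 220]
 [ 69 142 176 203 216 218 220 221 222 221 221 220 220]
 [ 93 187 215 222 223 222 221 222 222 222 220 221 219]
 [ 90 184 220 224 219 212 207 209 214 219 219 218 218]
 [ 81 173 216 215 193 171 166 170 189 211 220 219 220]
 [ 81 173 214 206
[... 870 characters left out ...]
 57 100 112 106]
 [114 110 128 159 176 173 174 170 131  65 109 108 106]]
top 0.017 265.7 198.7
[[114 110 115 146 171 167 170 168 172 171 154 145 121]
 [104 116 176 165 167 165 166 166 166 163 166 167 168]
 [175 160 152 151 175 174 170 168 163 164 163 163 164]
 [179 166 144 148 166 118 124 162 170 164 166 163 162]
 [175 163 130 161 100  65 120 154 164 166 167 166 171]
 [154 150 115 166  98 109 175 163 163 161 161 161 155]
 [ 94  92 125 174 153 117 163 154 166 163 164 163 136]
 [132 172 165 173 170 168 169 162 163 163 164 166 147]
 [110 124 181 175 169 169 168 165 165 164 163 164 162]
 [115 109 112 133 180 173 170 170 168 166 165 165 165]
 [115 104  74  97 112 132 157 176 176 172 173 169 168]]
```

In both views the holes lie within about half a pixel of their predicted places over the studs. One small trim (1 mm back, 1 mm down), then I'll let it settle and hand in.

Request:
send_rows(
  steps="-1 0 1 0; -1 0 1 0; -1 0 1 0; -1 0 1 0; -1 0 1 0; -1 0 1 0; -1 0 1 0; -1 0 1 0",
)

```text
t: 17.45
ee_pos: [0.4996, 0.3688, 0.2038]
tool_rot: [-2.405, -2.021, -0.0]
contact_force: [-0.7, 0.6, -4.8]
finger_gap: 0.195
grasp_force: 78.8
```

Run:
```python
from h import *
mv([.5,.3686,.204],-9.9);o=arm.get_obs();print(o["joint_velocities"].round(3))
c=cam("top");g=pickle=None
import pickle
t=pickle_load=pickle.load(open("w4.pkl","rb"))
d=cv2.absdiff(c["pixels"],__import__("pickle").load(open("top7.pkl","rb"))["pixels"]).max(2);print("rail region diff",d[150:180,370:425].max(),"pot",d[180:205,218:240].max())
print(arm.sign_off())
```

```text
pos [0.4996 0.3688 0.2038] tooly -9.92 z [ 0.  0. -1.] MOVE [-0.1  0.5 -0.2] turn -0.02 q [-0.9   0.55  0.31  1.66 -0.2   0.96 -0.7 ] t 17.45
[ 0.     0.    -0.001  0.     0.001 -0.002 -0.   ]
rail region diff 10 pot 56
the job is handed in; nothing more can be done
None
```

The job is handed in at about 17.5 s: the guard hangs astride the bar's free stretch, and the clamp arm is held still and level about 2 cm above the stud tips, its holes within about 1–2 mm of the studs in the camera views.

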